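# Set out the dose tubes and open the safety-capped medicine bottle

### The job

Get the medicine ready: first stand the wide measuring tube in the wide hole of the wooden dose rack and the slim tube in the slim hole, each upright, fully down and let go. Then open the brown medicine bottle: grip its safety cap, press it down, twist it about a quarter turn anticlockwise (seen from above) while it is down, and lift it straight off. Finish still holding the cap level in the gripper about 8 cm above the bottle, and leave the other things on the sideboard where they are.

Things in the scene. Friction and masses are not known exactly. Their poses are not given: they have to be found in the camera images.
- wide_tube: Wide white plastic measuring tube, loose, standing upright: a plain cylinder 32 mm in diameter and 72 mm high, about 35 g. Origin: centre of its underside; z up along the tube.
- slim_tube: Slim white plastic measuring tube, loose, standing upright: a plain cylinder 20 mm in diameter and 78 mm high, about 22 g. Origin: centre of its underside; z up along the tube. The two tubes stand apart by 90 mm or more on the robot's left; which one is nearer changes.
- rack: Dose rack, a light wooden block fixed to the sideboard, 62 (x) x 132 (y) x 40 mm high, with two round blind holes from above, 25 mm deep (hole floor 15 mm above the sideboard). Origin: centre of its underside; x and y along its sides, so the two holes lie along its y. The rack and the bottle change places from run to run.
- rack_hole0 (a point): Centre of the mouth of the wide hole (37 mm across, edge chamfered 2 mm), at the rack's top face, 32 mm from the rack's centre toward its -y; z up. A seated tube's underside is 25 mm below this point.
- rack_hole1 (a point): Centre of the mouth of the slim hole (25 mm across, edge chamfered 2 mm), at the rack's top face, 34 mm from the rack's centre toward its +y; z up. A seated tube's underside is 25 mm below this point.
- bottle: Brown medicine bottle, body 70 (x) x 60 (y) mm with its shoulder 90 mm above the sideboard, fixed in a low wooden cradle (104 x 94 mm, 34 mm high) that is screwed down, so it cannot turn or shift. Origin: centre of the cradle's underside; z up.
- cap: Round white ribbed safety cap on the bottle, 50 mm across, 34 mm high (plus a 3 mm ridge on top along its x), about 30 g, held by two bayonet lugs. Its top is 134 mm above the sideboard; 8 mm below its rim is a 48 mm collar, at 10 mm the shoulder. Origin: centre of its lower rim; z up. Grip it across its diameter in any direction. As found it cannot be lifted or turned (5 degrees of play).
- cap_top (a point): Centre of the cap's flat top, 34 mm above its origin; moves with the cap. Pushed down 5 mm or more on a spring (3 N at first, 7 N at 5 mm, 9 N at the end stop at 7.5 mm) the cap turns anticlockwise seen from above, never clockwise. Kept down until it has turned 55 degrees it then lifts straight off; at about 125 it stops: 80 degrees in one grasp is right.
- cap_seat (a point): Fixed point on the bottle's axis, 100 mm above the sideboard, where the cap's origin lies while the cap is locked; x and z as the bottle's. The locked cap's x lies along this x.
- spoon: Bystander, to be left alone: spoon with a wooden handle, 150 long, up to 20 high, lying by the tubes (mm). Origin: centre of its underside.
- tin: Bystander, to be left alone: flat round metal tin, diameter 50, 18 high (mm). Origin: centre of its underside.
- glass: Bystander, to be left alone: empty drinking glass, diameter 64, 85 high (mm). Origin: centre of its underside.
- case: Bystander, to be left alone: black spectacle case, 55 x 155 x 34 high (mm). Origin: centre of its underside.
Not all that is in view belongs to the job. What is shaped like the cap but red or turquoise is not meant.

How it is judged (in metres and radians):
On the way, in this order (a step that is already met when the one before it is completed fails the run):
1. the wide tube stands in the wide hole and the slim tube in the slim hole, fully down and let go (horizontal distance between wide_tube and rack_hole0 below 0.008 m and z of wide_tube in the frame of rack_hole0 below -0.02 m and angle between each of wide_tube, slim_tube's own z axis and vertical below 0.3 rad and horizontal distance between slim_tube and rack_hole1 below 0.008 m and z of slim_tube in the frame of rack_hole1 below -0.02 m and contact force between the fingers and wide_tube below 0.1 N and contact force between the fingers and slim_tube below 0.1 N), for 0.2 s.
2. the cap, gripped and not yet turned, is pressed down by 3 mm or more (z of cap in the frame of cap_seat below -0.003 m and angle between the x axis of cap and the x axis of cap_seat, either way round below 0.35 rad and contact force between the fingers and cap above 1 N), for 0.05 s.
3. the cap is turned by more than 45 degrees while still on the neck (angle between the x axis of cap and the x axis of cap_seat, either way round above 0.785 rad and z of cap in the frame of cap_seat below 0.012 m), for 0.05 s.
At the end, for the whole second after the job is handed in: Each tube stands in its own hole (within 8 mm of its axis, 20 mm or more deep, tilt under 0.3 rad). The cap is held still by the fingers alone, 40 to 150 mm above its locked place, within 35 mm of the bottle's axis, level within 0.3 rad, off the bottle (horizontal distance between wide_tube and rack_hole0 below 0.008 m and z of wide_tube in the frame of rack_hole0 below -0.02 m and angle between each of wide_tube, slim_tube, cap's own z axis and vertical below 0.3 rad and horizontal distance between slim_tube and rack_hole1 below 0.008 m and z of slim_tube in the frame of rack_hole1 below -0.02 m and z of cap in the frame of cap_seat between 0.04 and 0.15 m and horizontal distance between cap and cap_seat below 0.035 m and contact force between the fingers and cap above 1 N and contact force between cap and bottle below 0.1 N and linear speed of cap below 0.03 m/s); the arm keeps its last pose, push and grip.
It fails at once if a bystander is moved by more than 30 mm (distance of any of spoon, tin, glass, case from where it was at the start of the episode above 0.03 m).
It also fails if it takes over 72 s, if anything falls off the work surface, if the arm or the gripper's body presses on something with over 40 N, if the wrist force passes 120 N, or if a joint passes its speed limit or range.

### The arm

A 7-joint arm with a two-finger parallel gripper is mounted at the origin on the work surface. World frame = base frame: x ahead of the robot, y to its left, z up, the work surface at z = 0. Lengths are in mm, angles in rad, forces in N, time in s.
With the tool pointing down it reaches from about 425 to 875 mm from the base axis. Payload 4.7 kg.
Tool frame: the origin (TCP) lies midway between the tips of the shut fingers; the grasp point (between the pads) lies 19 mm behind it; z points along the fingers, y is the line along which they close (so a half turn about z gives the same grasp; the last joint's range is limited). The gripper opens to 87 mm and grips with 3 to 60 N. Pads are 19 mm wide; open, the fingers measure 117 mm over their backs; the gripper's body (75 mm by 190 mm) begins 51 mm behind the grasp point.
Start: joints at [1.279, 0.321, -0.07, 1.45, 0.023, 1.371, -0.057], TCP at [195.666, -619.871, 222.587] pointing down, gripper open.
Joint ranges: [-2.86, 2.86], [-0.3, 2.09], [-1.38, 1.24], [0.06, 2.45], [-1.56, 4.7], [0.09, 2.05], [-2.69, 2.69]. Speed limits (rad/s): [2.57, 2.57, 3.14, 3.14, 3.14, 3.14, 3.14].

### API

Orientations are given as a 3x3 rotation matrix whose columns are the frame's x, y, z axes.
In Python, from workcell import manip, camera, order, trace gives the robot as it stands. The module is installed in compiled form; this text tells all that it offers.
- The arm moves only by the tool play_rows, never from a script. Its argument "motion" is a list that holds one entry, the list of rows, each a list of 4 numbers: the shift along the tool's x, y, z in cm, then the turn about the tool's z in degrees. In form: [[[tx, ty, tz, yaw], ...]]. A call has exactly 5 rows; each row shifts and turns the commanded pose from where the row before left it, along the tool's axes as they then stand; what a row does not reach is not made up. A row lasts 1/8 s, in which the tool goes at most 62.5 mm and 10.7 degrees, less where a joint would pass 70% of its speed; a pose out of reach is approached as far as the arm can. A call with a gripper value outside its range is refused whole. "claw" is the closure, from 0 (fully open) to 1 (shut), set as the call begins (left out, the last holds). The fingers move at their own pace and stop on an object; the grip force is fixed at half the most. Time passes only in rows, so rows that do not move let the fingers close, or fill a call up. It gives the time, the measured TCP pose, the force, the opening and the grip force at its end, in the units of the state.
- manip.get_obs(): the state, without advancing time (a new reading comes with each control period).
- camera(name): name is "scene" or "top" or "wrist"; returns a dict with "frame" (400x640x3 uint8, red, green, blue), "fx", "fy", "cx", "cy" (pixels), "rvec" (rotation vector, rad) and "tvec" (3), from world to camera coordinates, as OpenCV has them. Camera axes: x right, y down, z forward; pixel columns grow to the right and rows downward; lengths in mm; the calibration is good to about 2 mm. A picture is of the moment at which its call begins. There is no depth.
- order.finish_job(): hands the job in; it is judged then, once.
Trained networks look in a picture, given as the dict that the camera call returned (one of the last four; its "shot" number tells which), for a name from the list of things; names that differ only in an ending like _2 or _b are one class to them, and where a whole thing is asked for, a point or a joint stands for the part that bears it (a point fixed in the world has none). Each returns a list of dicts, best first, with "conf" (0 to 1); they miss things now and then, are a little off and sometimes report something else, mostly with a low value. They report only what shows in the picture. A call takes as long as a camera call. They do not tell look-alikes from the thing itself.
- trace(picture, target): "pixels" (400x640 bool, what is visible of it) and "rect" ([centre column, centre row, width, height] in pixels, round what is visible of it).
The state is a dict: "time": time; "q": joint angles; "qd": joint speeds; "joint_efforts": joint torques, N m; "tool_pos": TCP position; "eef_rot": TCP orientation; "contact_force": force on the tool from outside, world axes, zero at the start; "wrist_torque": the same for the moment, N m; "width": finger opening in mm; "gripper_force": force on a finger pad.
Only numpy, scipy, OpenCV 4.12 (cv2) and the standard library are available. Lean on these libraries where they do the work, as an engineer would, in place of code of your own. Each camera call takes 0.05 s, during which the arm holds its last target. There are 200 camera calls.

## Working session

There is one attempt and no reset: what is moved stays moved. The work goes in short steps, Python scripts to look and compute and a tool call to move; the robot and the scene stay as the last step left them, time stands still between calls to the robot, and variables do not carry over. Pictures are saved under pics/ and viewed, at most 10 in all, crops included, and the job is handed in when it is done.

Besides the shell and the picture viewer there is one more tool, called after "Request:" as a command line: name --argument value ..., lists and objects as JSON in quotes. play_rows: Moves the arm, as the interface text tells. Its arguments: {"type":"object","properties":{"motion":{"type":"array"},"claw":{"type":"number"}},"required":["motion"]}

```bash
mkdir -p pics; cat > h.py <<'E'
import numpy as np, cv2
from workcell import manip, camera, order, trace
def P(c):
    R,_=cv2.Rodrigues(np.array(c["rvec"],float)); return R,np.array(c["tvec"],float).ravel()
def ray(c,u,v):
    R,t=P(c); d=R.T@np.array([(u-c["cx"])/c["fx"],(v-c["cy"])/c["fy"],1.]); return -R.T@t,d/np.linalg.norm(d)
def onz(c,u,v,z):
    o,d=ray(c,u,v); return o+d*(z-o[2])/d[2]
def proj(c,p):
    R,t=P(c); q=R@np.array(p,float)+t; return np.array([c["fx"]*q[0]/q[2]+c["cx"],c["fy"]*q[1]/q[2]+c["cy"]])
def save(c,n): cv2.imwrite("pics/"+n,c["frame"][:,:,::-1])
E
python3 - <<'E'
from h import *
print({k:np.round(v,3) if not isinstance(v,str) else v for k,v in manip.get_obs().items()})
ims=[]
for n in ("scene","top"):
    c=camera(n); ims.append(c); R,t=P(c); print(n,np.round(-R.T@t),c["fx"],c["cx"],c["cy"]); save(c,n+"0.png")
    for k in ("wide_tube","slim_tube","rack","bottle","cap","spoon","tin","glass","case"):
        for r in trace(c,k)[:3]: print(n,k,round(r["conf"],2),np.round(r["rect"],1), r["pixels"].sum())
E
```

```text
{'time': np.float64(0.0), 'q': array([ 1.279,  0.322, -0.07 ,  1.452,  0.023,  1.371, -0.057]), 'qd': array([ 0.001,  0.   , -0.   , -0.001, -0.002,  0.002, -0.002]), 'joint_efforts': array([ 0.0000e+00, -4.9129e+01, -4.0400e-01, -3.1253e+01, -6.4000e-02,
        4.4000e-02,  0.0000e+00]), 'tool_pos': array([ 195.444, -619.35 ,  221.459]), 'eef_rot': array([[ 0.954,  0.301, -0.001],
       [ 0.301, -0.954,  0.002],
       [-0.   , -0.002, -1.   ]]), 'contact_force': array([0.135, 0.035, 0.074]), 'wrist_torque': array([0.015, 0.034, 0.003]), 'gripper_force': np.float64(0.0), 'width': np.float64(87.124)}
scene [1024.  621.  686.] 371.9701332130822 325.44118935040905 200.3074359209951
scene wide_tube 0.86 [414.9 265.7  13.5  30.2] 376
scene slim_tube 0.61 [382.1 299.1   9.7  27.6] 237
scene rack 0.84 [278.7 166.6  32.8  37.7] 716
scene bottle 0.83 [326.1 217.6  48.6  42.2] 1289
scene cap 0.88 [290.1 238.1  19.6  23. ] 366
scene cap 0.88 [344.4 248.6  23.7  22.5] 395
scene cap 0.87 [324.8 189.8  20.5  22.6] 371
scene spoon 0.69 [384.9 275.4  45.6  41.5] 532
scene spoon 0.33 [325.3 190.8 
[... 216 characters left out ...]
4. 1172.] 454.50996774719397 324.99262779913107 195.36939792776124
top wide_tube 0.49 [223.2 234.6  16.    9.9] 190
top slim_tube 0.37 [465.  239.8  54.3  31.2] 1463
top rack 0.59 [461.9 241.6  62.7  34. ] 1460
top bottle 0.87 [339.3 220.6  40.2  45.4] 1060
top bottle 0.61 [182.1 211.7  37.6  57.8] 1402
top cap 0.83 [293.5 207.1  18.3  21.9] 330
top cap 0.67 [351.2 271.6  20.1  22.2] 358
top cap 0.59 [339.5 172.7  24.4  19.4] 340
top spoon 0.86 [242.9 212.8  15.1  57.4] 588
top spoon 0.4 [336.9 218.3  28.5  18.7] 382
top tin 0.56 [396.6 232.4  17.6  17.7] 279
top glass 0.74 [414.2 139.3  27.   29.8] 635
top case 0.59 [183.3 213.3  34.3  61.6] 1432
top case 0.23 [463.8 240.2  58.8  34.4] 1467
```

```bash
python3 -c "
import cv2
a=cv2.imread('pics/scene0.png')[130:370,190:490];b=cv2.imread('pics/top0.png')[120:300,150:510]
cv2.imwrite('pics/s1.png',cv2.resize(a,(750,600),interpolation=2));cv2.imwrite('pics/t1.png',cv2.resize(b,(800,400),interpolation=2))"
```

```text
(no output)
```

View pics/s1.png

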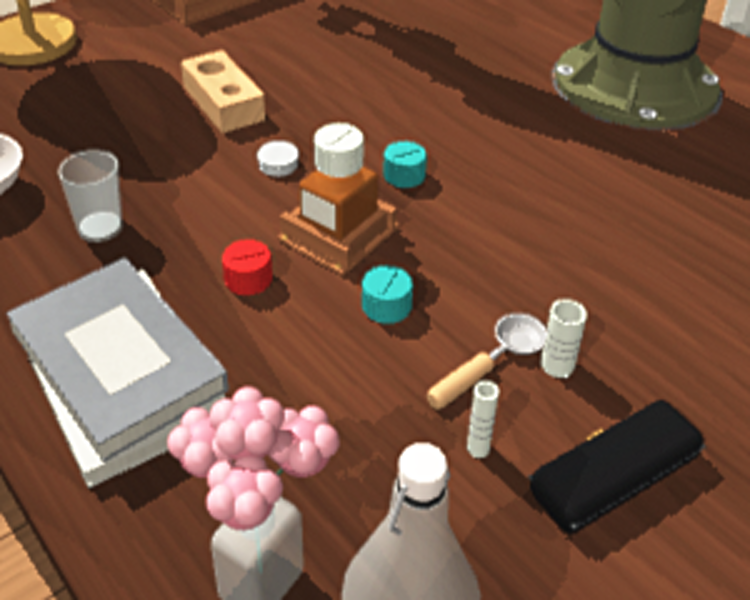

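View pics/t1.png

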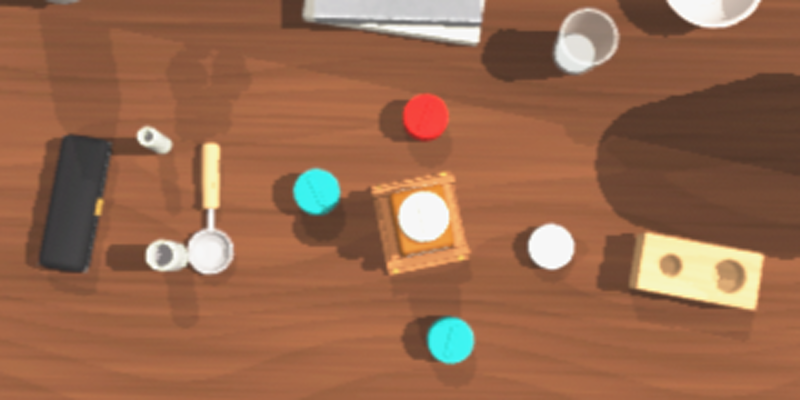

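The scene shows the rack with its holes (slim about (451,239), wide about (478,244) in the top view). It also shows the bottle with the white cap (340,217), the wide tube (222,235) by the spoon's bowl, and the slim tube (217,181). Next I'll fit silhouettes to both views.

```bash
cat >> h.py <<'E'
from scipy.optimize import minimize
def circ(r,z,n=40):
    a=np.linspace(0,2*np.pi,n); return np.c_[r*np.cos(a),r*np.sin(a),0*a+z]
def cyl(r,h): return np.r_[circ(r,0),circ(r,h)]
def box(a,b,h): return np.array([[x*a/2,y*b/2,z] for x in(-1,1) for y in(-1,1) for z in(0,h)])
def hullmask(pts,S=4):
    hh=cv2.convexHull(np.round(np.array(pts)*S*16+S*8).astype(np.int32)); m=np.zeros((400*S,640*S),np.uint8)
    cv2.fillConvexPoly(m,hh,1,shift=4); return m
def big(m,S=4):
    ys,xs=np.nonzero(m); h=cv2.convexHull(np.c_[np.r_[xs-.45,xs+.45,xs-.45,xs+.45],np.r_[ys-.45,ys-.45,ys+.45,ys+.45]].astype(np.float32))[:,0]
    return hullmask(h)
def fit(views,pts,p0,step):
    # views: [(cam,mask)], p=(x,y,z,yaw) fitted for steps>0
    st=np.array(step,float); B=[big(m) for _,m in views]; p0=np.array(p0,float); f=st>0
    def cost(q):
        p=p0.copy(); p[f]+=q*st[f]; c,s=np.cos(p[3]),np.sin(p[3]); W=pts@np.array([[c,s,0],[-s,c,0],[0,0,1]])+p[:3]
        tot=0
        for (cm,_),b in zip(views,B):
            h=hullmask([proj(cm,w) for w in W]); tot+=1-(h&b).sum()/max(1,(h|b).sum())
        return tot/len(views)
    n=f.sum(); sim=np.r_[np.zeros((1,n)),np.eye(n)]
    r=minimize(cost,np.zeros(n),method="Nelder-Mead",options=dict(initial_simplex=sim,xatol=.01,fatol=1e-4,maxfev=150))
    p=p0.copy(); p[f]+=r.x*st[f]; return p,r.fun
def white(c,u,v,r,th=130):
    f=c["frame"].astype(int); m=((f.min(2)>th)&(f.max(2)-f.min(2)<45)).astype(np.uint8)
    w=np.zeros_like(m); cv2.circle(w,(int(u),int(v)),r,1,-1); m&=w
    n,l,s,ce=cv2.connectedComponentsWithStats(m)
    return l==1+np.argmax(s[1:,4]) if n>1 else m>0
def at(c,k,u,v):
    L=[r for r in trace(c,k) if np.hypot(r["rect"][0]-u,r["rect"][1]-v)<12]
    return L[0]["pixels"] if L else None
E
python3 - <<'E'
from h import *
s=camera("scene");t=camera("top")
def go(n,sm,tm,pts,z,step,zc,yaw=0):
    ys,xs=np.nonzero(tm); p=onz(t,xs.mean(),ys.mean(),zc); 
    r,e=fit([(s,sm),(t,tm)],pts,[p[0],p[1],z,yaw],step); print(n,np.round(r,2),"err",round(e,3),"px",sm.sum(),tm.sum())
    return r
for nm,u,v,tu,tv,R,H in (("wide_tube",415,266,223,235,16,72),("slim_tube",382,299,218,181,10,78)):
    go(nm,at(s,nm,u,v),white(t,tu,tv,13),cyl(R,H),0,(8,8,8,0),50)
go("cap",at(s,"cap",325,190),white(t,340,217,15),cyl(25,34),100,(8,8,8,0),120)
for yaw in (1.4,-1.75):
  r=go("rack",at(s,"rack",279,167),at(t,"rack",462,241),box(62,132,40),0,(8,8,0,.15),25,yaw)
for u,v in ((451,239),(478,244)): print("hole",np.round(onz(t,u,v,40)))
b=at(t,"bottle",339,220); go("bottle", at(s,"bottle",326,217),b,box(104,94,34),0,(8,8,0,.15),34,.2)
E
```

```text
wide_tube [ 4.8402e+02  2.7868e+02 -8.0000e-02  0.0000e+00] err 0.117 px 420 199
slim_tube [612.63 299.59  -1.13   0.  ] err 0.099 px 269 107
cap [530.08  -3.34  95.61   0.  ] err 0.082 px 323 386
rack [ 4.8430e+02 -3.1546e+02  0.0000e+00 -1.5000e-01] err 0.048 px 689 1371
rack [ 484.34 -315.52    0.     -3.29] err 0.047 px 689 1371
hole [ 489. -283.   40.]
hole [ 479. -350.   40.]
bottle [ 5.2876e+02 -2.2400e+00  0.0000e+00  2.2000e-01] err 0.105 px 1371 1072
```

```bash
cat >> h.py <<'E'
def plan(x,y,z,ang,step=55,yawmax=10):
    """rows to take the tool (pointing down) from measured pose to x,y,z with tool-x heading ang (deg)"""
    o=manip.get_obs(); p=np.array(o["tool_pos"]); a=np.degrees(np.arctan2(o["eef_rot"][1][0],o["eef_rot"][0][0]))
    d=np.array([x,y,z])-p; da=(ang-a+180)%360-180
    n=int(np.ceil(max(np.linalg.norm(d)/step,abs(da)/yawmax,1)/5)*5); out=[]
    for i in range(n):
        A=np.radians(a+da*i/n); ex=np.array([np.cos(A),np.sin(A),0]); ey=np.array([np.sin(A),-np.cos(A),0])
        v=d/n/10; out.append([round(float(v@ex),2),round(float(v@ey),2),round(float(-v[2]),2),round(-da/n,1)])
    print("t",round(float(o["time"]),2),"pos",np.round(p,1),"ang",round(a,1),"w",round(float(o["width"]),1),"tilt",np.round(np.array(o["eef_rot"])[:,2],3))
    for i in range(0,n,5): print(out[i:i+5])
E
python3 - <<'E'
from h import *
c=camera("wrist"); R,t=P(c); o=manip.get_obs(); print("cam in tool",np.array(o["eef_rot"]).T@(-R.T@t-o["tool_pos"]),"fwd",R[2],c["fx"])
plan(440,-316,222,90)
E
```

```text
cam in tool [  67.45231583    0.20570541 -162.09285392] fwd [-0.23805642 -0.07488211 -0.96836037] 328.17600190032596
t 1.6 pos [ 195.7 -619.9  222.6] ang 17.5 w 87.2 tilt [-0. -0. -1.]
[[3.24, -2.16, 0.01, np.float64(-7.2)], [3.49, -1.74, 0.01, np.float64(-7.2)], [3.68, -1.28, 0.01, np.float64(-7.2)], [3.81, -0.81, 0.01, np.float64(-7.2)], [3.89, -0.32, 0.01, np.float64(-7.2)]]
[[3.9, 0.17, 0.01, np.float64(-7.2)], [3.84, 0.66, 0.01, np.float64(-7.2)], [3.73, 1.14, 0.01, np.float64(-7.2)], [3.55, 1.6, 0.01, np.float64(-7.2)], [3.32, 2.04, 0.01, np.float64(-7.2)]]
```

Request:
play_rows --motion '[[[3.24, -2.16, 0, -7.2], [3.49, -1.74, 0, -7.2], [3.68, -1.28, 0, -7.2], [3.81, -0.81, 0, -7.2], [3.89, -0.32, 0, -7.2]]]'

```text
time: 2.22
tool_pos: [318.7, -467.1, 222.7]
eef_rot: [[0.591, 0.806, 0.0], [0.806, -0.591, -0.0], [-0.0, 0.0, -1.0]]
contact_force: [0.4, -0.4, -0.1]
width: 87.0
gripper_force: 0.0
```

Request:
play_rows --motion '[[[3.9, 0.17, 0, -7.2], [3.84, 0.66, 0, -7.2], [3.73, 1.14, 0, -7.2], [3.55, 1.6, 0, -7.2], [3.32, 2.04, 0, -7.2]]]'

```text
time: 2.85
tool_pos: [441.6, -315.9, 222.8]
eef_rot: [[0.004, 1.0, 0.0], [1.0, -0.004, -0.001], [-0.001, 0.0, -1.0]]
contact_force: [0.3, 0.3, -0.1]
width: 87.2
gripper_force: 0.0
```

```bash
python3 - <<'E'
from h import *
c=camera("wrist"); save(c,"w1.png")
ctr=np.array([484.3,-315.5]);yaw=-.15
for k in ("rack","rack_hole0","rack_hole1"):
    for r in trace(c,k)[:2]: print(k,round(r["conf"],2),np.round(r["rect"],1))
for p in ((479.5,-347.1,40),(489.4,-281.9,40)): print("exp hole px",proj(c,p))
m=trace(c,"rack")[0]["pixels"]
print(fit([(c,m)],box(62,132,40),[484,-315,0,-.15],(6,6,0,.1)))
print(fit([(c,m)],box(62,132,40),[484,-315,0,-.15],(6,6,6,.1)))
plan(500,222,222,90)
E
```

```text
rack 0.96 [361.  173.3  77.7 126.1]
rack_hole0 0.64 [358.  173.9  77.7 122.5]
rack_hole1 0.64 [358.  173.9  77.7 122.5]
exp hole px [356.10215967 204.68658065]
exp hole px [366.94132074 144.52179314]
(array([ 4.82651695e+02, -3.16658644e+02,  0.00000000e+00, -1.50161931e-01]), np.float64(0.049735801348547715))
(array([ 4.81787501e+02, -3.15458518e+02,  7.53830696e+00, -1.51673174e-01]), np.float64(0.023326898326898382))
t 3.1 pos [ 440.4 -317.6  222.6] ang 89.4 w 87.2 tilt [-0.    -0.001 -1.   ]
[[5.4, 0.54, 0.01, np.float64(-0.1)], [5.4, 0.55, 0.01, np.float64(-0.1)], [5.4, 0.55, 0.01, np.float64(-0.1)], [5.4, 0.56, 0.01, np.float64(-0.1)], [5.4, 0.57, 0.01, np.float64(-0.1)]]
[[5.4, 0.57, 0.01, np.float64(-0.1)], [5.4, 0.58, 0.01, np.float64(-0.1)], [5.4, 0.58, 0.01, np.float64(-0.1)], [5.4, 0.59, 0.01, np.float64(-0.1)], [5.4, 0.59, 0.01, np.float64(-0.1)]]
```

View pics/w1.png

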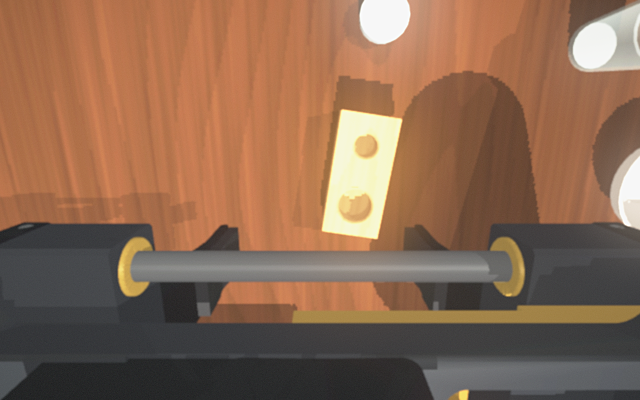

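Request:
play_rows --motion '[[[5.4, 1.0, 0, 0], [5.4, 1.0, 0, 0], [5.4, 1.0, 0, 0], [5.4, 1.0, 0, 0], [5.4, 1.0, 0, 0]]]'

```text
time: 3.72
tool_pos: [493.1, -47.6, 222.8]
eef_rot: [[0.012, 1.0, 0.001], [1.0, -0.012, -0.001], [-0.001, 0.001, -1.0]]
contact_force: [1.4, -0.2, -0.6]
width: 87.1
gripper_force: 0.0
```

Request:
play_rows --motion '[[[5.4, 1.0, 0, 0], [5.4, 1.0, 0, 0], [5.4, 1.0, 0, 0], [5.4, 1.0, 0, 0], [5.4, 1.0, 0, -0.5]]]'

```text
time: 4.35
tool_pos: [546.7, 221.5, 222.4]
eef_rot: [[0.004, 1.0, 0.001], [1.0, -0.004, -0.001], [-0.001, 0.001, -1.0]]
contact_force: [0.9, -0.8, 0.4]
width: 87.0
gripper_force: 0.0
```

```bash
python3 - <<'E'
from h import *
camera("top"); camera("top"); c=camera("wrist"); save(c,"w2.png")
for k,R,H,p in (("wide_tube",16,72,(484,278.7)),("slim_tube",10,78,(612.6,299.6))):
    print("exp",proj(c,(*p,H)),proj(c,(*p,0)))
    for r in trace(c,k)[:2]:
        print(k,round(r["conf"],2),np.round(r["rect"],1))
        print(*fit([(c,r["pixels"])],cyl(R,H),[*p,0,0],(6,6,0,0)))
plan(484,278.7,222,90)
E
```

```text
exp [257.27695185 131.12887144] [269.11611411 127.83145597]
wide_tube 0.85 [258.8 133.4  39.6  33.4]
[482.75283661 277.70415169   0.           0.        ] 0.02679911014537739
exp [397.5166797  108.80423155] [381.9997411  109.72321209]
slim_tube 0.55 [389.5 110.5  37.6  22.6]
[611.68873848 298.26117143   0.           0.        ] 0.05496002906976749
slim_tube 0.17 [317.3  26.6 156.8  53.2]
[612.6 299.6   0.    0. ] 1.0
t 4.6 pos [545.9 220.3 222. ] ang 89.9 w 87.0 tilt [-0.001 -0.001 -1.   ]
[[1.17, -1.24, -0.0, np.float64(-0.0)], [1.17, -1.24, -0.0, np.float64(-0.0)], [1.17, -1.24, -0.0, np.float64(-0.0)], [1.17, -1.24, -0.0, np.float64(-0.0)], [1.17, -1.24, -0.0, np.float64(-0.0)]]
```

View pics/w2.png

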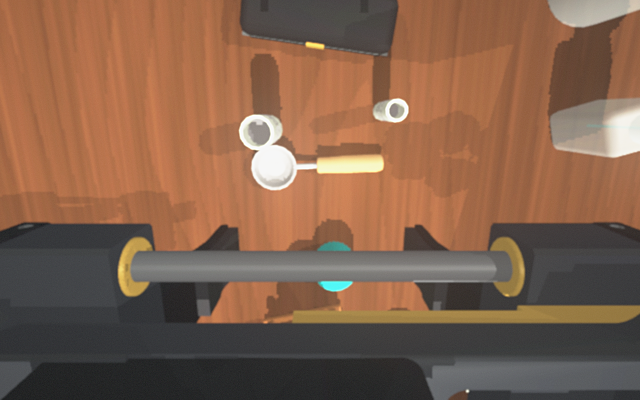

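Request:
play_rows --motion '[[[1.16, -1.25, 0, 0], [1.16, -1.25, 0, 0], [1.16, -1.25, 0, 0], [1.16, -1.25, 0, 0], [1.16, -1.25, 0, 0]]]'

```text
time: 5.22
tool_pos: [481.8, 281.2, 222.6]
eef_rot: [[-0.001, 1.0, 0.0], [1.0, 0.001, -0.0], [-0.0, 0.0, -1.0]]
contact_force: [-0.5, 0.2, -0.6]
width: 87.0
gripper_force: 0.0
```

Request:
play_rows --motion '[[[0, 0, 4.0, 0], [0, 0, 4.0, 0], [0, 0, 4.0, 0], [0, 0, 2.0, 0], [0, 0, 0, 0]]]'

```text
time: 5.85
tool_pos: [481.9, 280.2, 81.7]
eef_rot: [[-0.001, 1.0, -0.002], [1.0, 0.001, -0.001], [-0.001, -0.002, -1.0]]
contact_force: [-0.3, -0.2, 0.7]
width: 87.0
gripper_force: 0.0
```

```bash
python3 - <<'E'
from h import *
plan(483.2,278,38,90)
c=camera("wrist")
r=trace(c,"wide_tube")
for r in r[:1]: print(r["conf"],r["rect"],proj(c,(483.2,278,72)))
print("mid tips px",proj(c,manip.get_obs()["tool_pos"]))
E
```

```text
t 5.85 pos [481.9 280.2  81.7] ang 90.0 w 87.0 tilt [-0.002 -0.001 -1.   ]
[[-0.04, 0.03, 0.87, np.float64(0.0)], [-0.04, 0.03, 0.87, np.float64(0.0)], [-0.04, 0.03, 0.87, np.float64(0.0)], [-0.04, 0.03, 0.87, np.float64(0.0)], [-0.04, 0.03, 0.87, np.float64(0.0)]]
0.92 [320.4, 218.9, 56.7, 65.7] [324.13285953 240.36442424]
mid tips px [324.96900627 243.33134786]
```

Request:
play_rows --motion '[[[-0.1, 0, 1.1, 0], [-0.1, 0, 1.1, 0], [0, 0, 1.1, 0], [0, 0, 1.1, 0], [0, 0, 0, 0]]]'

```text
time: 6.58
tool_pos: [482.0, 277.8, 37.3]
eef_rot: [[-0.0, 1.0, -0.002], [1.0, 0.0, -0.001], [-0.001, -0.002, -1.0]]
contact_force: [-0.3, 0.6, 0.4]
width: 86.9
gripper_force: 0.0
```

Request:
play_rows --motion '[[[0, 0, 0, 0], [0, 0, 0, 0], [0, 0, 0, 0], [0, 0, 0, 0], [0, 0, 0, 0]]]' --claw 1

```text
time: 7.2
tool_pos: [482.9, 278.2, 38.6]
eef_rot: [[-0.0, 1.0, 0.0], [1.0, 0.0, -0.0], [-0.0, 0.0, -1.0]]
contact_force: [-0.5, -0.0, 0.9]
width: 44.8
gripper_force: 0.0
```

Request:
play_rows --motion '[[[0, 0, 0, 0], [0, 0, 0, 0], [0, 0, -1, 0], [0, 0, -3, 0], [0, 0, -3, 0]]]'

```text
time: 7.82
tool_pos: [482.7, 278.4, 109.8]
eef_rot: [[-0.001, 1.0, -0.0], [1.0, 0.001, 0.0], [0.0, -0.0, -1.0]]
contact_force: [0.6, -0.0, -0.4]
width: 30.9
gripper_force: 30.0
```

Request:
play_rows --motion '[[[0, 0, -3, 0], [0, 0, -4, 0], [-2, 0, -4, 0], [-4, 0, 0, 0], [-5, 0, 0, 0]]]'

```text
time: 8.45
tool_pos: [482.8, 168.6, 219.8]
eef_rot: [[-0.003, 1.0, 0.002], [1.0, 0.003, 0.001], [0.001, 0.002, -1.0]]
contact_force: [0.8, -1.0, -0.1]
width: 31.4
gripper_force: 30.0
```

Request:
play_rows --motion '[[[-5, 0, 0, 0], [-5, 0, 0, 0], [-5, 0, 0, 0], [-5, 0, 0, 0], [-5, 0, 0, 0]]]'

```text
time: 9.07
tool_pos: [482.9, -83.0, 219.4]
eef_rot: [[-0.001, 1.0, 0.001], [1.0, 0.001, -0.001], [-0.001, 0.001, -1.0]]
contact_force: [1.1, 0.5, 0.3]
width: 31.3
gripper_force: 30.0
```

Request:
play_rows --motion '[[[-5, 0, 0, 0], [-5, 0, 0, 0], [-5, 0, 0, 0], [-5, 0, 0, 0], [-4.5, 0, 0, 0]]]'

```text
time: 9.7
tool_pos: [483.0, -328.5, 219.3]
eef_rot: [[-0.0, 1.0, 0.001], [1.0, 0.0, -0.001], [-0.001, 0.001, -1.0]]
contact_force: [0.6, 0.8, 0.1]
width: 31.3
gripper_force: 30.0
```

Request:
play_rows --motion '[[[-2, -0.4, 2, 0], [0, 0, 3, 0], [0, 0, 3, 0], [0, 0, 1.5, 0], [0, 0, 0, 0]]]'

```text
time: 10.32
tool_pos: [478.5, -345.3, 122.3]
eef_rot: [[-0.002, 1.0, -0.002], [1.0, 0.002, 0.002], [0.002, -0.002, -1.0]]
contact_force: [-0.3, -0.2, -0.3]
width: 31.3
gripper_force: 30.0
```

```bash
python3 - <<'E'
from h import *
plan(478.9,-347.2,82,90)
c=camera("wrist"); save(c,"w3.png"); s=camera("scene"); save(s,"s3.png")
plan(478.9,-347.2,82,90)
o=manip.get_obs()["tool_pos"]
print("bottom z",fit([(s,trace(s,"wide_tube")[0]["pixels"])],cyl(16,72),[o[0],o[1],o[2]-38,0],(4,4,4,0)))
print("exp hole",proj(c,(478.9,-347.2,40)),proj(c,(488.7,-282.7,40)))
I=np.vstack([cv2.resize(c["frame"][100:300,180:500],(640,400)),cv2.resize(s["frame"][120:200,240:368],(640,400),interpolation=2)[:200]])
cv2.imwrite("pics/m3.png",I[:,:,::-1])
E
```

```text
t 10.32 pos [ 478.5 -345.3  122.3] ang 90.1 w 31.3 tilt [-0.002  0.002 -1.   ]
[[-0.04, 0.01, 0.81, np.float64(0.0)], [-0.04, 0.01, 0.81, np.float64(0.0)], [-0.04, 0.01, 0.81, np.float64(0.0)], [-0.04, 0.01, 0.81, np.float64(0.0)], [-0.04, 0.01, 0.81, np.float64(0.0)]]
t 10.43 pos [ 479.8 -346.6  124.5] ang 90.1 w 31.5 tilt [ 0.001 -0.001 -1.   ]
[[-0.01, -0.02, 0.85, np.float64(0.0)], [-0.01, -0.02, 0.85, np.float64(0.0)], [-0.01, -0.02, 0.85, np.float64(0.0)], [-0.01, -0.02, 0.85, np.float64(0.0)], [-0.01, -0.02, 0.85, np.float64(0.0)]]
bottom z (array([ 479.30948272, -344.32391678,   85.77227561,    0.        ]), np.float64(0.11247443762781184))
exp hole [322.27941615 204.52301675] [335.93737941 118.9505603 ]
```

View pics/m3.png

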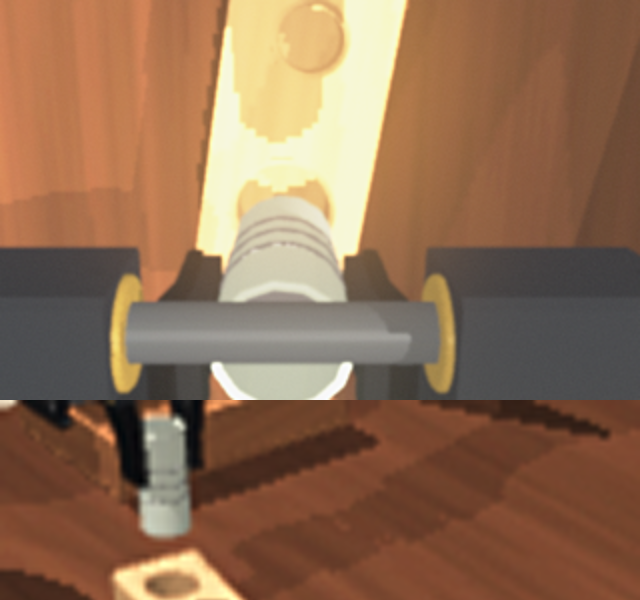

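Request:
play_rows --motion '[[[-0.05, -0.05, 1.5, 0], [0, 0, 1.5, 0], [0, 0, 1.0, 0], [0, 0, 0.7, 0], [0, 0, 0.5, 0]]]'

```text
time: 11.1
tool_pos: [478.6, -347.1, 71.0]
eef_rot: [[-0.0, 1.0, -0.0], [1.0, 0.0, 0.0], [0.0, -0.0, -1.0]]
contact_force: [-0.1, 0.2, -0.0]
width: 31.3
gripper_force: 30.0
```

Request:
play_rows --motion '[[[0, 0, 0.4, 0], [0, 0, 0.4, 0], [0, 0, 0.4, 0], [0, 0, 0.3, 0], [0, 0, 0.2, 0]]]'

```text
time: 11.72
tool_pos: [478.5, -347.2, 54.4]
eef_rot: [[-0.0, 1.0, -0.0], [1.0, 0.0, -0.0], [-0.0, -0.0, -1.0]]
contact_force: [0.6, 0.6, -0.0]
width: 30.9
gripper_force: 30.0
```

Request:
play_rows --motion '[[[0, 0, 0, 0], [0, 0, 0, 0], [0, 0, 0, 0], [0, 0, -0.5, 0], [0, 0, -2, 0]]]' --claw 0

```text
time: 12.35
tool_pos: [477.8, -346.7, 79.4]
eef_rot: [[-0.0, 1.0, -0.002], [1.0, 0.0, 0.001], [0.001, -0.002, -1.0]]
contact_force: [0.4, -0.0, 0.3]
width: 73.5
gripper_force: 0.0
```

Request:
play_rows --motion '[[[0, 0, -4, 0], [0, 0, -4, 0], [0, 0, -4, 0], [0, 0, -2, 0], [0, 0, 0, 0]]]'

```text
time: 12.98
tool_pos: [479.9, -347.8, 223.0]
eef_rot: [[-0.001, 1.0, 0.004], [1.0, 0.001, -0.004], [-0.004, 0.004, -1.0]]
contact_force: [0.0, -0.2, -0.8]
width: 87.0
gripper_force: 0.0
```

```bash
python3 - <<'E'
from h import *
c=camera("scene"); t=camera("top")
for cc in (c,t):
  for r in trace(cc,"wide_tube")[:1]: print(r["conf"],r["rect"],r["pixels"].sum(),proj(cc,(478.9,-347.2,87)))
c=camera("scene"); save(c,"s4.png")
print(fit([(c,at(c,"wide_tube",*proj(c,(478.9,-347.2,60))))],cyl(16,47),[478.9,-347.2,40,0],(4,4,0,0)))
plan(612,299,220,90)
E
```

```text
0.46 [480.1, 243.1, 19.6, 10.1] 233 [483.46795693 243.8689761 ]
(array([ 482.65415802, -341.7993309 ,   40.        ,    0.        ]), np.float64(0.07210834553440704))
t 13.28 pos [ 478.  -346.9  218.4] ang 90.0 w 87.3 tilt [-0.002  0.001 -1.   ]
[[4.31, 0.9, -0.01, np.float64(0.0)], [4.31, 0.9, -0.01, np.float64(0.0)], [4.31, 0.89, -0.01, np.float64(0.0)], [4.31, 0.89, -0.01, np.float64(0.0)], [4.31, 0.89, -0.01, np.float64(0.0)]]
[[4.31, 0.89, -0.01, np.float64(0.0)], [4.31, 0.89, -0.01, np.float64(0.0)], [4.31, 0.89, -0.01, np.float64(0.0)], [4.31, 0.89, -0.01, np.float64(0.0)], [4.31, 0.89, -0.01, np.float64(0.0)]]
[[4.31, 0.89, -0.01, np.float64(0.0)], [4.31, 0.89, -0.01, np.float64(0.0)], [4.31, 0.89, -0.01, np.float64(0.0)], [4.31, 0.89, -0.01, np.float64(0.0)], [4.31, 0.89, -0.01, np.float64(0.0)]]
```

```bash
python3 - <<'E'
from h import *
s=camera("scene")
for z in (0,60,100,150,200): print(z,"vase top R",np.round(onz(s,310,330,z)[:2]),"flower R",np.round(onz(s,325,305,z)[:2]),"bottle cap",np.round(onz(s,358,318,z)[:2]))
t=camera("top"); cv2.imwrite("pics/t4.png",cv2.resize(t["frame"][0:260,150:410],(600,600))[:,:,::-1])
E
```

```text
0 vase top R [766. 245.] flower R [703. 215.] bottle cap [668. 286.]
60 vase top R [789. 278.] flower R [731. 251.] bottle cap [699. 315.]
100 vase top R [804. 300.] flower R [750. 274.] bottle cap [720. 335.]
150 vase top R [823. 327.] flower R [773. 304.] bottle cap [746. 359.]
200 vase top R [841. 355.] flower R [796. 334.] bottle cap [772. 383.]
```

View pics/t4.png

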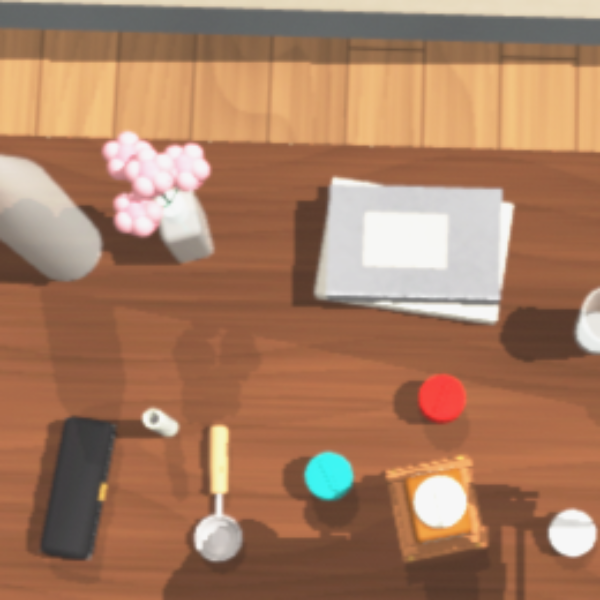

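The vase and flowers are well clear of the slim tube (tube at (160,420), vase foot at (190,255) in the crop). The spoon hasn't moved.

Request:
play_rows --motion '[[[4.3, 0.9, 0, 0], [4.3, 0.9, 0, 0], [4.3, 0.9, 0, 0], [4.3, 0.9, 0, 0], [4.3, 0.9, 0, 0]]]'

```text
time: 14.0
tool_pos: [523.5, -130.8, 219.3]
eef_rot: [[-0.0, 1.0, -0.0], [1.0, 0.0, -0.0], [-0.0, -0.0, -1.0]]
contact_force: [0.2, -0.5, -0.0]
width: 87.4
gripper_force: 0.0
```

Request:
play_rows --motion '[[[4.3, 0.9, 0, 0], [4.3, 0.9, 0, 0], [4.3, 0.9, 0, 0], [4.3, 0.9, 0, 0], [4.3, 0.9, 0, 0]]]'

```text
time: 14.62
tool_pos: [568.5, 84.0, 219.2]
eef_rot: [[-0.0, 1.0, -0.0], [1.0, 0.0, -0.0], [-0.0, -0.0, -1.0]]
contact_force: [1.6, -0.4, -0.6]
width: 87.1
gripper_force: 0.0
```

Request:
play_rows --motion '[[[4.3, 0.9, 0, 0], [4.3, 0.9, 0, 0], [4.3, 0.9, 0, 0], [4.3, 0.9, 0, 0], [4.3, 0.9, 0, 0]]]'

```text
time: 15.25
tool_pos: [613.6, 298.9, 218.9]
eef_rot: [[0.0, 1.0, -0.001], [1.0, -0.0, -0.0], [-0.0, -0.001, -1.0]]
contact_force: [0.2, 0.2, -0.1]
width: 87.0
gripper_force: 0.0
```

Request:
play_rows --motion '[[[0, 0, 3, 0], [0, 0, 4.0, 0], [0, 0, 3.0, 0], [0, 0, 2, 0], [0, 0, 0, 0]]]'

```text
time: 15.88
tool_pos: [612.5, 297.2, 97.8]
eef_rot: [[-0.0, 1.0, -0.003], [1.0, 0.0, -0.001], [-0.001, -0.003, -1.0]]
contact_force: [-0.3, -0.4, -0.3]
width: 86.9
gripper_force: 0.0
```

```bash
python3 - <<'E'
from h import *
camera("scene");camera("scene")
plan(612,299,42,90)
c=camera("wrist")
for r in trace(c,"slim_tube")[:1]: print(r["conf"],r["rect"],proj(c,(612,299,78)),fit([(c,r["pixels"])],cyl(10,78),[612,299,0,0],(4,4,0,0)))
E
```

```text
t 15.97 pos [613.9 298.3 100.5] ang 90.0 w 87.0 tilt [ 0.001  0.001 -1.   ]
[[0.02, -0.04, 1.17, np.float64(0.0)], [0.02, -0.04, 1.17, np.float64(0.0)], [0.02, -0.04, 1.17, np.float64(0.0)], [0.01, -0.04, 1.17, np.float64(0.0)], [0.01, -0.04, 1.17, np.float64(0.0)]]
0.82 [318.5, 213.1, 33.7, 57.2] [318.52006519 227.56939544] (array([611.16862501, 298.53575302,   0.        ,   0.        ]), np.float64(0.04132734606895505))
```

Request:
play_rows --motion '[[[0.05, -0.1, 1.5, 0], [0, -0.1, 1.5, 0], [0, 0, 1.5, 0], [0, 0, 1.3, 0], [0, 0, 0, 0]]]'

```text
time: 16.7
tool_pos: [610.4, 297.7, 39.6]
eef_rot: [[-0.0, 1.0, -0.003], [1.0, 0.0, -0.001], [-0.001, -0.003, -1.0]]
contact_force: [-0.2, 0.9, 0.2]
width: 86.7
gripper_force: 0.0
```

Request:
play_rows --motion '[[[0, 0, 0, 0], [0, 0, 0, 0], [0, 0, 0, 0], [0, 0, 0, 0], [0, 0, 0, 0]]]' --claw 1

```text
time: 17.32
tool_pos: [611.4, 298.3, 41.6]
eef_rot: [[-0.0, 1.0, 0.0], [1.0, 0.0, -0.0], [-0.0, 0.0, -1.0]]
contact_force: [0.1, -0.2, 0.6]
width: 44.7
gripper_force: 0.0
```

Request:
play_rows --motion '[[[0, 0, 0, 0], [0, 0, 0, 0], [0, 0, 0, 0], [0, 0, 0, 0], [0, 0, -2, 0]]]'

```text
time: 17.95
tool_pos: [610.1, 297.5, 60.4]
eef_rot: [[-0.0, 1.0, -0.003], [1.0, 0.0, -0.002], [-0.002, -0.003, -1.0]]
contact_force: [0.2, -0.5, 0.5]
width: 18.9
gripper_force: 30.0
```

Request:
play_rows --motion '[[[0, 0, -4, 0], [0, 0, -4, 0], [0, 0, -4, 0], [0, 0, -3, 0], [0, 0, 0, 0]]]'

```text
time: 18.58
tool_pos: [612.6, 299.8, 216.2]
eef_rot: [[-0.001, 1.0, 0.006], [1.0, 0.001, 0.003], [0.003, 0.006, -1.0]]
contact_force: [-0.3, -0.3, 0.9]
width: 19.4
gripper_force: 30.0
```

```bash
python3 - <<'E'
from h import *
s=camera("scene"); t=camera("top"); o=manip.get_obs()["tool_pos"]; print(o)
v=[]
for c in (s,t):
    e=proj(c,(o[0],o[1],o[2]))
    for r in trace(c,"slim_tube")[:1]: print(round(r["conf"],2),np.round(r["rect"],1),np.round(e,1),r["pixels"].sum()); v.append((c,r["pixels"]))
plan(488.7,-282.7,215,90)
print(fit(v[:1],cyl(10,78),[o[0],o[1],o[2]-42,0],(4,4,4,0)))
E
```

```text
[611.22532191 298.32679403 211.99053957]
0.5 [391.3 240.5  15.6  32. ] [391.4 237.5] 220
0.32 [396.7 231.9  19.4  19.7] [201.2 172.9] 336
t 18.77 pos [610.8 297.8 210.3] ang 90.0 w 19.1 tilt [-0.002 -0.001 -1.   ]
[[-3.87, -0.82, -0.03, np.float64(0.0)], [-3.87, -0.82, -0.03, np.float64(0.0)], [-3.87, -0.82, -0.03, np.float64(0.0)], [-3.87, -0.82, -0.03, np.float64(0.0)], [-3.87, -0.81, -0.03, np.float64(0.0)]]
[[-3.87, -0.81, -0.03, np.float64(0.0)], [-3.87, -0.81, -0.03, np.float64(0.0)], [-3.87, -0.81, -0.03, np.float64(0.0)], [-3.87, -0.81, -0.03, np.float64(0.0)], [-3.87, -0.81, -0.03, np.float64(0.0)]]
[[-3.87, -0.81, -0.03, np.float64(0.0)], [-3.87, -0.81, -0.03, np.float64(0.0)], [-3.87, -0.81, -0.03, np.float64(0.0)], [-3.87, -0.81, -0.03, np.float64(0.0)], [-3.87, -0.81, -0.03, np.float64(0.0)]]
(array([534.64505658, 242.96654728,  75.7894929 ,   0.        ]), np.float64(0.22093023255813948))
```

Request:
play_rows --motion '[[[-3.9, -0.8, 0, 0], [-3.9, -0.8, 0, 0], [-3.9, -0.8, 0, 0], [-3.9, -0.8, 0, 0], [-3.9, -0.8, 0, 0]]]'

```text
time: 19.4
tool_pos: [570.3, 101.6, 210.1]
eef_rot: [[-0.0, 1.0, -0.002], [1.0, 0.0, -0.0], [-0.0, -0.002, -1.0]]
contact_force: [-0.3, 0.0, -0.0]
width: 19.1
gripper_force: 30.0
```

Request:
play_rows --motion '[[[-3.9, -0.8, 0, 0], [-3.9, -0.8, 0, 0], [-3.9, -0.8, 0, 0], [-3.9, -0.8, 0, 0], [-3.9, -0.8, 0, 0]]]'

```text
time: 20.02
tool_pos: [530.3, -93.0, 210.3]
eef_rot: [[-0.0, 1.0, -0.002], [1.0, 0.0, 0.0], [0.0, -0.002, -1.0]]
contact_force: [-0.2, -0.5, -0.5]
width: 18.9
gripper_force: 30.0
```

Request:
play_rows --motion '[[[-3.9, -0.8, 0, 0], [-3.9, -0.8, 0, 0], [-3.9, -0.8, 0, 0], [-3.9, -0.8, 0, 0], [-3.5, -0.8, 0, 0]]]'

```text
time: 20.65
tool_pos: [490.3, -284.0, 210.2]
eef_rot: [[0.0, 1.0, -0.002], [1.0, -0.0, 0.001], [0.001, -0.002, -1.0]]
contact_force: [0.8, 0.4, -0.5]
width: 19.3
gripper_force: 30.0
```

Request:
play_rows --motion '[[[0, 0, 2, 0], [0, 0, 3.0, 0], [0, 0, 2, 0], [0, 0, 1, 0], [0, 0, 0, 0]]]'

```text
time: 21.28
tool_pos: [490.9, -282.3, 130.6]
eef_rot: [[-0.0, 1.0, -0.002], [1.0, 0.0, 0.001], [0.001, -0.002, -1.0]]
contact_force: [0.0, -0.0, 0.4]
width: 19.3
gripper_force: 30.0
```

```bash
python3 - <<'E'
from h import *
camera("top");camera("top");s=camera("scene");c=camera("wrist")
plan(488.7,-282.7,57,90)
print("exp hole",proj(c,(488.7,-282.7,40)))
I=np.vstack([cv2.resize(c["frame"][80:260,200:440],(720,540)[:2])[:360],cv2.resize(s["frame"][120:200,220:380],(720,360),interpolation=2)[:240]])
cv2.imwrite("pics/m5.png",I[:,:,::-1])
E
```

```text
t 21.48 pos [ 492.2 -283.   132.5] ang 90.0 w 19.2 tilt [ 0.001 -0.001 -1.   ]
[[0.01, -0.07, 1.51, np.float64(0.0)], [0.01, -0.07, 1.51, np.float64(0.0)], [0.01, -0.07, 1.51, np.float64(0.0)], [0.01, -0.07, 1.51, np.float64(0.0)], [0.01, -0.07, 1.51, np.float64(0.0)]]
exp hole [317.08790521 198.20238581]
```

View pics/m5.png

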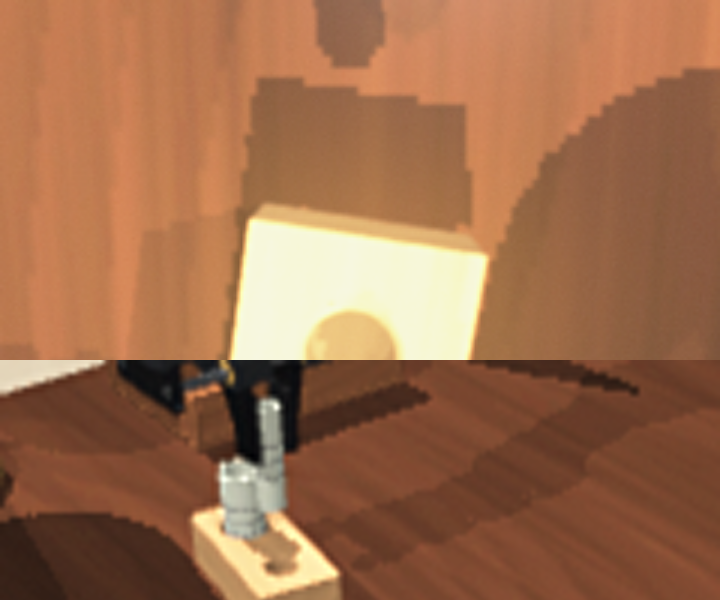

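Request:
play_rows --motion '[[[0, -0.2, 1.5, 0], [0, -0.12, 1.5, 0], [0, 0, 1.2, 0], [0, 0, 0.8, 0], [0, 0, 0.5, 0]]]'

```text
time: 22.1
tool_pos: [488.2, -282.6, 75.8]
eef_rot: [[-0.0, 1.0, -0.0], [1.0, 0.0, 0.0], [0.0, -0.0, -1.0]]
contact_force: [-1.0, -0.2, -0.4]
width: 19.0
gripper_force: 30.0
```

Request:
play_rows --motion '[[[0, 0, 0.5, 0], [0, 0, 0.5, 0], [0, 0, 0.4, 0], [0, 0, 0.4, 0], [0, 0, 0.2, 0]]]'

```text
time: 22.72
tool_pos: [488.3, -282.7, 56.3]
eef_rot: [[-0.0, 1.0, -0.0], [1.0, 0.0, 0.0], [0.0, -0.0, -1.0]]
contact_force: [1.0, -0.8, 5.2]
width: 19.2
gripper_force: 30.0
```

Request:
play_rows --motion '[[[0, 0, 0, 0], [0, 0, 0, 0], [0, 0, 0, 0], [0, 0, -0.5, 0], [0, 0, -2, 0]]]' --claw 0

```text
time: 23.35
tool_pos: [487.5, -282.3, 81.5]
eef_rot: [[-0.0, 1.0, -0.002], [1.0, 0.0, 0.001], [0.001, -0.002, -1.0]]
contact_force: [-0.3, -0.1, -0.4]
width: 61.5
gripper_force: 0.0
```

Request:
play_rows --motion '[[[0, 0, -4, 0], [0, 0, -4, 0], [0, 0, -4, 0], [0, 0, -3, 0], [0, 0, 0, 0]]]'

```text
time: 23.98
tool_pos: [490.2, -283.3, 236.0]
eef_rot: [[-0.001, 1.0, 0.006], [1.0, 0.001, -0.004], [-0.004, 0.006, -1.0]]
contact_force: [0.2, -0.1, -0.4]
width: 86.9
gripper_force: 0.0
```

```bash
python3 - <<'E'
from h import *
plan(515,-20,232,50)
E
```

```text
t 23.98 pos [ 490.2 -283.3  236. ] ang 90.0 w 86.9 tilt [ 0.006 -0.004 -1.   ]
[[5.27, 0.5, 0.08, np.float64(8.0)], [5.28, -0.24, 0.08, np.float64(8.0)], [5.2, -0.97, 0.08, np.float64(8.0)], [5.01, -1.69, 0.08, np.float64(8.0)], [4.73, -2.37, 0.08, np.float64(8.0)]]
```

Request:
play_rows --motion '[[[5.3, 0.5, 0.1, 8], [5.3, -0.2, 0.1, 8], [5.2, -1.0, 0.1, 8], [5.0, -1.7, 0.1, 8], [4.7, -2.4, 0, 8]]]'

```text
time: 24.6
tool_pos: [512.1, -17.3, 227.2]
eef_rot: [[0.646, 0.763, -0.001], [0.763, -0.646, -0.0], [-0.001, -0.0, -1.0]]
contact_force: [0.7, 0.6, 0.3]
width: 86.8
gripper_force: 0.0
```

```bash
python3 - <<'E'
from h import *
camera("top");camera("top");c=camera("wrist");s=camera("scene")
for r in trace(c,"cap")[:4]:
    print(round(r["conf"],2),np.round(r["rect"],1),proj(c,(529.5,-3,134)),*fit([(c,r["pixels"])],cyl(25,34),[529.5,-3,100,0],(4,4,0,0)))
plan(529.5,-3,150,50)
I=np.vstack([c["frame"][50:330],cv2.resize(s["frame"][120:200,220:380],(640,320),interpolation=2)])
cv2.imwrite("pics/m6.png",I[:,:,::-1])
E
```

```text
0.82 [331.  175.1  62.3  65.6] [331.43553022 177.3011247 ] [529.34688592  -2.66881454 100.           0.        ] 0.03067885117493474
0.68 [416.5  90.2  56.3  51.7] [331.43553022 177.3011247 ] [529.5  -3.  100.    0. ] 1.0
0.64 [264.  238.2  45.4  26.7] [331.43553022 177.3011247 ] [529.5  -3.  100.    0. ] 1.0
0.63 [279.   53.   48.6  58.5] [331.43553022 177.3011247 ] [529.5  -3.  100.    0. ] 1.0
t 24.85 pos [512.3 -19.5 227.2] ang 50.1 w 87.1 tilt [-0.001 -0.001 -1.   ]
[[0.47, 0.05, 1.54, np.float64(0.0)], [0.47, 0.05, 1.54, np.float64(0.0)], [0.47, 0.05, 1.54, np.float64(0.0)], [0.47, 0.05, 1.54, np.float64(0.0)], [0.47, 0.05, 1.54, np.float64(0.0)]]
```

View pics/m6.png

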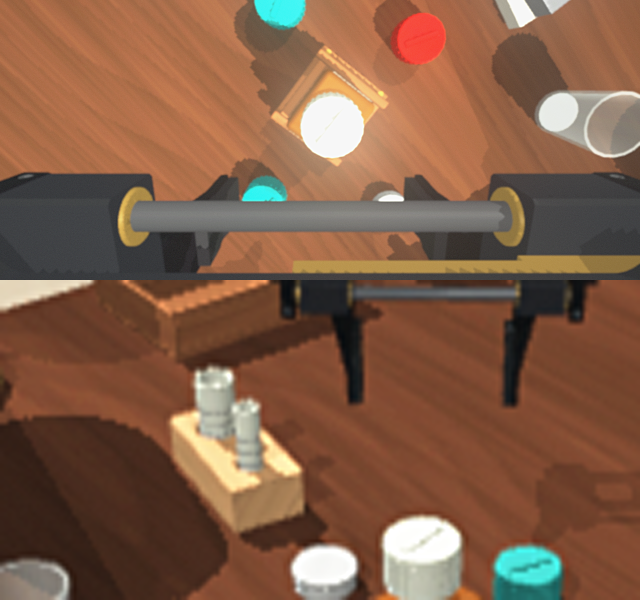

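Both tubes are seated upright in the rack. The white cap sits at wrist pixel (331,175), as expected. Now I'll descend on it.

Request:
play_rows --motion '[[[0.8, 0.1, 1, 0], [0.8, 0.1, 1, 0], [0.77, 0, 2, 0], [0, 0, 2, 0], [0, 0, 1.5, 0]]]'

```text
time: 25.48
tool_pos: [528.8, -1.9, 150.3]
eef_rot: [[0.642, 0.767, -0.002], [0.767, -0.642, 0.001], [-0.001, -0.002, -1.0]]
contact_force: [0.1, -1.0, 0.6]
width: 86.9
gripper_force: 0.0
```

Request:
play_rows --motion '[[[0, 0, 1.5, 0], [0, 0, 1.5, 0], [0, 0, 1.2, 0], [0, 0, 0.5, 0], [0, 0, 0, 0]]]'

```text
time: 26.1
tool_pos: [529.4, -2.2, 105.4]
eef_rot: [[0.643, 0.766, -0.0], [0.766, -0.643, 0.0], [-0.0, -0.0, -1.0]]
contact_force: [0.6, -0.4, -1.0]
width: 86.7
gripper_force: 0.0
```

```bash
python3 - <<'E'
from h import *
for _ in range(2): plan(529.4,-2.8,105,50); camera("top")
E
```

```text
t 26.1 pos [529.4  -2.2 105.4] ang 50.0 w 86.7 tilt [-0.  0. -1.]
[[-0.01, 0.01, 0.01, np.float64(0.0)], [-0.01, 0.01, 0.01, np.float64(0.0)], [-0.01, 0.01, 0.01, np.float64(0.0)], [-0.01, 0.01, 0.01, np.float64(0.0)], [-0.01, 0.01, 0.01, np.float64(0.0)]]
t 26.15 pos [529.8  -2.1 105.8] ang 50.0 w 87.3 tilt [ 0.001 -0.    -1.   ]
[[-0.01, 0.0, 0.02, np.float64(0.0)], [-0.01, 0.0, 0.02, np.float64(0.0)], [-0.01, 0.0, 0.02, np.float64(0.0)], [-0.01, 0.0, 0.02, np.float64(0.0)], [-0.01, 0.0, 0.02, np.float64(0.0)]]
```

Grip, then press.

Request:
play_rows --motion '[[[0, 0, 0, 0], [0, 0, 0, 0], [0, 0, 0, 0], [0, 0, 0, 0], [0, 0, 0, 0]]]' --claw 1

```text
time: 26.82
tool_pos: [529.7, -2.3, 105.6]
eef_rot: [[0.643, 0.766, 0.0], [0.766, -0.643, -0.0], [0.0, 0.001, -1.0]]
contact_force: [1.1, -0.3, -0.0]
width: 49.2
gripper_force: 30.0
```

Request:
play_rows --motion '[[[0, 0, 0, 0], [0, 0, 0, 0], [0, 0, 0, 0], [0, 0, 0, 0], [0, 0, 0, 0]]]'

```text
time: 27.45
tool_pos: [529.6, -2.3, 105.6]
eef_rot: [[0.643, 0.766, 0.0], [0.766, -0.643, -0.0], [0.0, 0.0, -1.0]]
contact_force: [1.1, -1.0, -0.4]
width: 48.8
gripper_force: 30.0
```

Request:
play_rows --motion '[[[0, 0, 0.15, 0], [0, 0, 0.15, 0], [0, 0, 0.15, 0], [0, 0, 0.15, 0], [0, 0, 0, 0]]]'

```text
time: 28.08
tool_pos: [529.7, -2.3, 100.0]
eef_rot: [[0.643, 0.766, 0.0], [0.766, -0.643, -0.001], [-0.0, 0.001, -1.0]]
contact_force: [-2.2, -2.0, 7.6]
width: 48.9
gripper_force: 30.0
```

Request:
play_rows --motion '[[[0, 0, 0.12, 0], [0, 0, 0, 0], [0, 0, 0, -4], [0, 0, 0, -8], [0, 0, 0, -8]]]'

```text
time: 28.7
tool_pos: [530.2, -1.7, 99.2]
eef_rot: [[0.337, 0.941, 0.001], [0.941, -0.337, 0.0], [0.001, 0.001, -1.0]]
contact_force: [-0.3, -0.1, 7.0]
width: 49.1
gripper_force: 30.0
```

Request:
play_rows --motion '[[[0, 0, 0, -8], [0, 0, 0, -8], [0, 0, 0, -8], [0, 0, 0, -8], [0, 0, 0, -8]]]'

```text
time: 29.32
tool_pos: [530.2, -1.5, 99.2]
eef_rot: [[-0.347, 0.938, 0.001], [0.938, 0.347, 0.0], [-0.0, 0.002, -1.0]]
contact_force: [-0.8, 0.4, 7.5]
width: 48.8
gripper_force: 30.0
```

Request:
play_rows --motion '[[[0, 0, 0, -8], [0, 0, 0, -8], [0, 0, 0, -4], [0, 0, 0, 0], [0, 0, 0, 0]]]'

```text
time: 29.95
tool_pos: [530.2, -1.4, 99.2]
eef_rot: [[-0.643, 0.765, 0.001], [0.765, 0.643, 0.001], [-0.001, 0.001, -1.0]]
contact_force: [-0.7, -0.3, 7.5]
width: 48.9
gripper_force: 30.0
```

```bash
python3 - <<'E'
from h import *
camera("top");camera("top");c=camera("wrist");s=camera("scene"); plan(529.5,-2.5,180,130); print(manip.get_obs()["contact_force"])
I=np.hstack([cv2.resize(s["frame"][160:240,280:380],(500,400),interpolation=2),c["frame"][100:300,220:420].repeat(2,0)[:400,:].repeat(1,1)])
cv2.imwrite("pics/m7.png",I[:,:,::-1])
E
```

```text
t 30.15 pos [530.2  -1.5  99.2] ang 130.1 w 48.6 tilt [ 0.001  0.    -1.   ]
[[-0.01, -0.02, -1.62, np.float64(0.0)], [-0.01, -0.02, -1.62, np.float64(0.0)], [-0.01, -0.02, -1.62, np.float64(0.0)], [-0.01, -0.02, -1.62, np.float64(0.0)], [-0.01, -0.02, -1.62, np.float64(0.0)]]
[-1.36393254 -1.24933469  7.11741718]
```

View pics/m7.png

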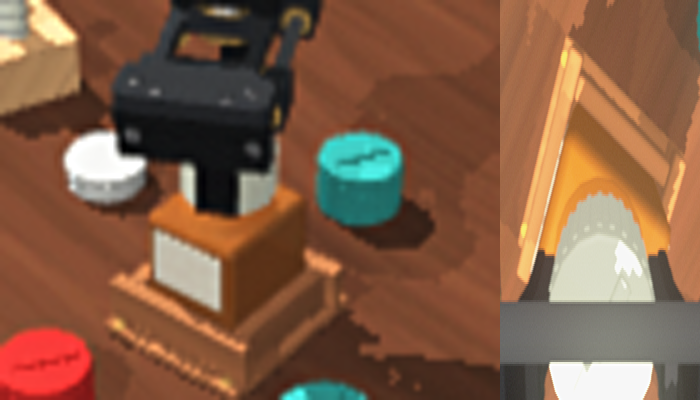

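The cap is held and pressed down. I'll lift a little and check the force.

Request:
play_rows --motion '[[[0, 0, -0.3, 0], [0, 0, -0.3, 0], [0, 0, -0.3, 0], [0, 0, -0.3, 0], [0, 0, 0, 0]]]'

```text
time: 30.78
tool_pos: [528.8, -2.3, 109.9]
eef_rot: [[-0.643, 0.766, -0.001], [0.766, 0.643, -0.0], [0.001, -0.001, -1.0]]
contact_force: [0.3, -0.1, -0.2]
width: 49.0
gripper_force: 30.0
```

Force is zero, so the cap is free. I'll lift it to about 8 cm above its seat.

Request:
play_rows --motion '[[[0, 0, -0.8, 0], [0, 0, -1.5, 0], [0, 0, -1.5, 0], [0, 0, -1.5, 0], [0, 0, -1.5, 0]]]'

```text
time: 31.4
tool_pos: [529.7, -2.2, 179.7]
eef_rot: [[-0.643, 0.766, 0.001], [0.766, 0.643, -0.0], [-0.001, 0.0, -1.0]]
contact_force: [-0.7, 0.3, -0.0]
width: 49.1
gripper_force: 30.0
```

Request:
play_rows --motion '[[[0, 0, -0.8, 0], [0, 0, 0, 0], [0, 0, 0, 0], [0, 0, 0, 0], [0, 0, 0, 0]]]'

```text
time: 32.02
tool_pos: [529.3, -2.2, 185.9]
eef_rot: [[-0.643, 0.766, -0.001], [0.766, 0.643, 0.0], [0.001, -0.0, -1.0]]
contact_force: [0.5, -0.3, -1.0]
width: 48.9
gripper_force: 30.0
```

```bash
python3 - <<'E'
from h import *
s=camera("scene"); print(np.round(manip.get_obs()["tool_pos"],1),manip.get_obs()["width"])
cv2.imwrite("pics/m8.png",cv2.resize(s["frame"][130:250,230:390],(800,600),interpolation=2)[:,:,::-1])
E
```

```text
[529.3  -2.2 186. ] 49.03424161317762
```

View pics/m8.png

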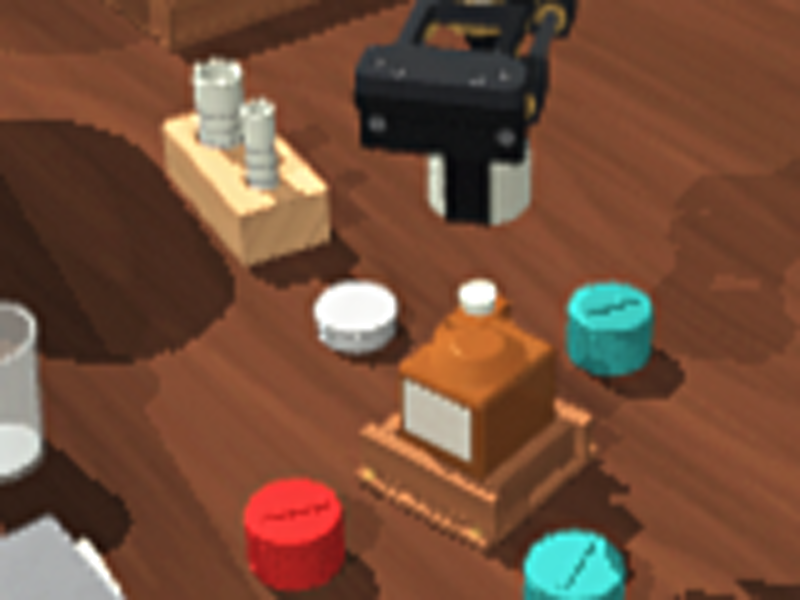

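The cap is off and held level about 8 cm up, at (480,185). Both tubes are seated, so I'm handing in.

```bash
python3 -c "
from workcell import order
print(order.finish_job())"
```

```text
the job is handed in; nothing more can be done
None
```

The job is handed in, with no verdict returned: in the last pictures both tubes stand upright in their holes and the gripper holds the cap level about 8 cm above the open bottle; nothing touched the bystanders that I could see, though I did not re-measure their positions.

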